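# Dock the parts tray in the bench cradle and bolt it

## Task

Hook a fingertip behind the far lip of the red parts tray and gently drag it along the bench into the blue cradle until it bears on the black rubber stop, pressing it home there with about 10 N for a second and never with more than 15 N, without lifting the tray or toppling the piston that stands in it. Then let go of the tray and push the yellow-knobbed side bolt fully in through the tray's notch to lock it, leaving the other things on the bench alone.

Things in the scene. Friction and masses are not known exactly. Their poses are not given: they have to be found in the camera images.
- tray: red steel parts tray, open on top, 130 long (its x), 150 wide (its y), walls 4 thick, 0.45 to 0.9 kg, loose on the bench. Origin: centre of its underside; +x points to its far lip. The far wall is 52 high with a 6 mm round rim (top at 56); the other walls are 42 high. Its near wall (outer face x=-65) comes to bear on the stop. Sliding it takes some 2 to 7 N; the rails may rub
- tray_lip (a point): middle of the tray's far lip: on the outer face of the far wall (tray x=+65, y=0), 52 above the bench. At least 60 mm of free bench lies behind it at the start
- tray_notch (a point): the notch in the tray's +y wall that the bolt goes through: 36 wide along x, open at the top, from 10 above the bench up. This point: middle of the notch at tray x=-30, y=+75, 22 above the bench
- cradle: blue steel docking cradle screwed to the bench, open towards its +x (away from the robot). Origin on the bench, midway between its side rails, at the middle setting of the stop. Rails 30 high, inner faces at y=+-79, straight up to x=60, then flaring outward by 20 degrees to about x=148 (outer edges at y=+-124). The tray goes in near wall first, its x along the cradle's x
- stop_mid (a point): middle setting of the stop's face: cradle x=0, y=0, 20 up; a fixed mark, not the pad itself. The black rubber pad, 90 wide (y), 9 to 31 above the bench, faces +x on a brass screw. Its face is set anywhere from 10 mm before to 10 mm behind this mark, unmeasured: feel for it. The docked tray's origin is at cradle x=+55 to +75. 
- stop_pad (a joint): how far the rubber stop pad is pressed back on its stiff spring (m), 0 when nothing bears on it, about 0.001 for each 8 N, at most 0.005; the reading is noisy
- bolt (a joint): side bolt on the cradle's +y rail at cradle x=+35: steel rod 8 thick, 22 above the bench, sliding towards the cradle's -y. 0 = drawn back (rod end 2 behind the rail's inner face), 0.022 = fully in, at its end stop (rod end at cradle y=+59). Starts at 0 to 0.003; friction about 3 N; stays where left. It goes in only with the tray home, else it strikes the tray's wall
- bolt_knob (a point): centre of the yellow ball (17 across) on top of the bolt's upright yellow handle (12 thick, from 18 to 66 above the bench). Moves with the bolt: at cradle x=+35, y=118 minus the bolt's travel, 66 above the bench. Push it from its outer side towards the cradle's -y
- piston: aluminium piston, 52 across, 46 high, standing on end on the tray's floor. Origin: centre of its underside; z up its axis
- bearing: steel bearing ring, 38 across, 12 high, lying in the tray. Origin: centre of its underside
- spray_can: bystander: spray can, 60 across, 190 high, on the cradle's -y side. Origin: centre of its underside
- wrench: bystander: steel wrench lying on the bench on the cradle's -y side. Origin: middle of its underside
- screwdriver: bystander: red-handled screwdriver lying beyond the tray. Origin: middle of its underside
- mug: bystander: steel mug, 82 across, 95 high, with a handle. Origin: centre of its underside
- oil_bottle: bystander: white oil bottle, 72 across, 200 high. Origin: centre of its underside
- grease_jar: bystander: amber jar with red cap, 70 across, 80 high. Origin: centre of its underside
Things that resemble listed ones, but are neither listed nor needed, are in the scene too. Of the things that look like the tray, the middle-sized one is meant. Of the things shaped like the bearing, the steel one is meant.

How it is judged:
On the way, in this order (a step that is already met when the one before it is completed fails the run):
1. a fingertip bears on the tray from behind its far lip (contact force between the fingers and tray above 0.8 N and x of the grasp point in the frame of tray above 0.065 m and height (world z) of the grasp point below 0.07 m), for 0.2 s.
2. the fingertip, still behind the lip, presses the tray against the stop with at least 4 N (pad pressed back 0.5 mm) (value of joint stop_pad above 0.0005 m and x of the grasp point in the frame of tray above 0.065 m and contact force between the fingers and tray above 4 N), for 0.3 s.
3. the bolt is pushed in through the notch (value of joint bolt above 0.019 m), for 0.2 s.
At the end, for the whole second after the job is handed in: The tray lies flat on the bench in the cradle, in line with it within 0.12 rad, its origin 50 to 80 mm along the cradle's x, at rest; the bolt is in by at least 19 of its 22 mm; the piston stands upright and the bearing lies in the tray (value of joint bolt above 0.019 m and x of tray in the frame of cradle between 0.05 and 0.08 m and angle between the x axis of tray and the x axis of cradle, either way round below 0.12 rad and angle between tray's own z axis and vertical below 0.05 rad and height (world z) of tray below 0.006 m and linear speed of tray below 0.01 m/s and angle between piston's own z axis and vertical below 0.15 rad and horizontal distance between each of piston, bearing and tray below 0.085 m and height (world z) of piston below 0.012 m and height (world z) of bearing below 0.02 m); the robot touches nothing.
It fails at once if the stop is pressed with more than 16 N (pad pressed back over 2 mm) (value of joint stop_pad above 0.002 m).
It fails at once if the fingers push the tray with more than 35 N (contact force between the fingers and tray above 35 N).
It fails at once if the tray is lifted off the bench by more than 12 mm or tipped (height (world z) of tray above 0.012 m or angle between tray's own z axis and vertical above 0.15 rad).
It fails at once if the piston topples (angle between piston's own z axis and vertical above 0.5 rad).
It fails at once if a bystander is moved by more than 30 mm (distance of any of spray_can, wrench, screwdriver, mug, oil_bottle, grease_jar from where it was at the start of the episode above 0.03 m).
It also fails if it takes over 72 s, if anything falls off the work surface, if the arm or the gripper's body presses on something with over 40 N, if the wrist force passes 120 N, or if a joint passes its speed limit or range.

## Robot

A 6-joint arm with a two-finger parallel gripper is mounted at the origin on the work surface. World frame = base frame: x ahead of the robot, y to its left, z up, the work surface at z = 0. Lengths are in m, angles in rad, forces in N, time in s.
With the tool pointing down it reaches from about 0.425 to 0.95 m from the base axis. Payload 14.7 kg.
Tool frame: the origin (TCP) lies at the very end of the fingers, on their centre line; the grasp point (between the pads) lies grip_point_offset behind it (grip_point_offset is the distance from the TCP to the grasp point, in m); z points along the fingers, y is the line along which they close (so a half turn about z gives the same grasp; the last joint's range is limited). The gripper opens to 85 mm and grips with 20 to 120 N. Pads are 22 mm wide; open, the fingers measure 114 mm over their backs; the gripper's body (76 mm by 85 mm) begins 54 mm behind the grasp point. The pads swing forward as they close: fully open they stand 13 mm farther back than shut.
Start: joints at [-1.386, 0.48, 1.596, -0, 1.065, -0.047], TCP at [0.149, -0.633, 0.231] pointing down, gripper open.
Joint ranges: [-2.75, 2.75], [-0.82, 2.05], [0.23, 2.67], [-1.56, 4.7], [0.09, 2.69], [-2.92, 2.92]. Speed limits (rad/s): [1.89, 1.89, 2.39, 3.01, 3.01, 3.01].

## Interface

Orientations are given as a unit quaternion [x, y, z, w].
In Python, from plant import observe, grab_frame, get_calibration, sign_off, grip_point_offset gives the robot as it stands.
- The arm moves only by the tool apply_moves, never from a script. Its argument "targets" is a list of rows, each a list of 5 numbers: the shift along the tool's x, y, z in units of 60 mm (1.0 is 60 mm), then the turn about the tool's z in units of 10 degrees (1.0 is 10 degrees), then the finger opening in mm, from 0 to 85.4. A call has 1 to 8 rows; each row shifts and turns the commanded pose from where the row before left it, along the tool's axes as they then stand; what a row does not reach is not made up. A row lasts 1/8 s, in which the tool goes at most 62.5 mm and 10.7 degrees, less where a joint would pass 70% of its speed; a pose out of reach is approached as far as the arm can. A call is refused whole if a number of a shift passes 1 or a number of a turn 1, either way. A call with a gripper value outside its range is refused whole. The fingers move at their own pace and stop on an object; "newtons" is the grip in N (left out, the last holds). Time passes only in rows, so rows that do not move let the fingers close. It gives the time, the measured TCP pose, the force, the opening and the grip force at its end, in the units of the state.
- observe(): the state, without advancing time (a new reading comes with each control period).
- grab_frame(name): name is "scene" or "top" or "wrist"; returns (picture, depth): 400x640x3 uint8, red, green, blue; 400x640 float32, m along the optical axis (not along the pixel's ray), 0 where there is no reading.
- get_calibration(name): a dict with "fx", "fy", "cx", "cy" (pixels), "R" (3x3) and "t" (3): a world point X has camera coordinates R X + t; the wrist camera has in their place "tool_from_camera" (4x4, takes a point from camera to tool coordinates, whose origin is the TCP and whose axes are the flange's). Camera axes: x right, y down, z forward; pixel columns grow to the right and rows downward; lengths in m; the calibration is good to about 2 mm. A picture is of the moment at which its call begins: read the wrist's pose just before it. get_calibration takes no time and is no camera call.
- sign_off(): hands the job in; it is judged then, once.
The state is a dict: "t": time; "joint_positions": joint angles; "joint_vel": joint speeds; "joint_efforts": joint torques, N m; "tcp_pos": TCP position; "tool_rot": TCP orientation; "wrist_force": force on the tool from outside, world axes, zero at the start; "wrist_torque": the same for the moment, N m; "grip_width": finger opening in m; "finger_force": force on a finger pad.
Only numpy, scipy, OpenCV 4.12 (cv2) and the standard library are available. Lean on these libraries where they do the work, as an engineer would, in place of code of your own. Each camera call takes 0.05 s, during which the arm holds its last target. There are 200 camera calls.

## Working session

There is one attempt and no reset: what is moved stays moved. The work goes in short steps, Python scripts to look and compute and a tool call to move; the robot and the scene stay as the last step left them, time stands still between calls to the robot, and variables do not carry over. Pictures are saved under pics/ and viewed, at most 10 in all, crops included, and the job is handed in when it is done.

Besides the shell and the picture viewer there is one more tool, called after "Call:" as a command line: name --pt "numbers of a row" for each row, then --argument value for the rest. apply_moves: Moves the arm, as the interface text tells. Its arguments: {"type":"object","properties":{"targets":{"type":"array","items":{"type":"array","items":{"type":"number"}}},"newtons":{"type":"number"}},"required":["targets"]}

```bash
ls; mkdir -p pics; cat > h.py <<'E'
import numpy as np,cv2
from plant import *
def pts(name):
    p,d=grab_frame(name);c=get_calibration(name)
    v,u=np.mgrid[:400,:640]
    X=np.stack([(u-c['cx'])/c['fx']*d,(v-c['cy'])/c['fy']*d,d],-1)
    W=(X-c['t'])@c['R']
    W[d==0]=np.nan
    return p,d,W
E
python3 - <<'E'
from h import *
print(grip_point_offset,observe())
for n in('top','scene'):
    p,d,W=pts(n);np.savez('pics/%s.npz'%n,p=p,d=d,W=W)
    cv2.imwrite('pics/%s.png'%n,p[...,::-1]); print(n,get_calibration(n))
E
```

```text
pics
0.0187 {'t': 0.0, 'joint_positions': array([-1.38558376e+00,  4.80837460e-01,  1.59688026e+00, -6.38590912e-06,
        1.06509993e+00, -4.66235345e-02]), 'joint_vel': array([-0.00184049,  0.00109205,  0.00050524,  0.00136147, -0.00053291,
       -0.00032119]), 'joint_efforts': array([ 1.88274134e-03, -9.50643468e+01, -4.30185556e+01,  3.56448700e-04,
        1.24539129e-02,  9.63862522e-05]), 'tcp_pos': array([ 0.14927356, -0.63219751,  0.23066636]), 'tool_rot': array([ 9.93288657e-01,  1.15660142e-01, -4.51944620e-05, -6.10834751e-04]), 'wrist_force': array([ 0.08416766,  0.27606866, -1.04030889]), 'wrist_torque': array([ 0.02537714, -0.00785443, -0.00408214]), 'finger_force': 0.0, 'grip_width': 0.08557543176698397}
top {'fx': 412.0994173649936, 'fy': 412.0994173649936, 'cx': 314.9772919051717, 'cy': 192.851102306836, 'R': array([[-0.00272986, -0.99994887, -0.00973645],
       [-0.9901454 ,  0.00406611, -0.13998408],
       [ 0.14001652,  0.00925837, -0.99010588]]), 't': array([0.00551626, 0.52654445, 1.10175445])}
scene {'fx': 426.77684819474183, 'fy': 426.77684819474183, 'cx': 325.49833679461517, 'cy': 200.34748604837122, 'R': array([[ 8.28844168e-01,  5.59479291e-01, -5.17151229e-04],
       [ 4.63475609e-01, -6.87136066e-01, -5.59494761e-01],
       [-3.13381085e-01,  4.63494283e-01, -8.28833726e-01]]), 't': array([-0.45076239, -0.1923264 ,  1.26860408])}
```

View pics/top.png

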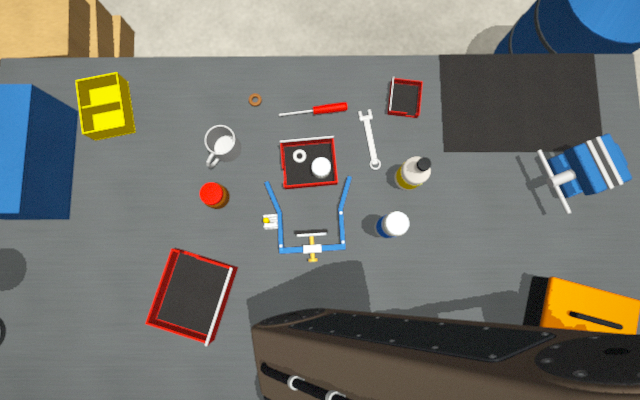

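View pics/scene.png

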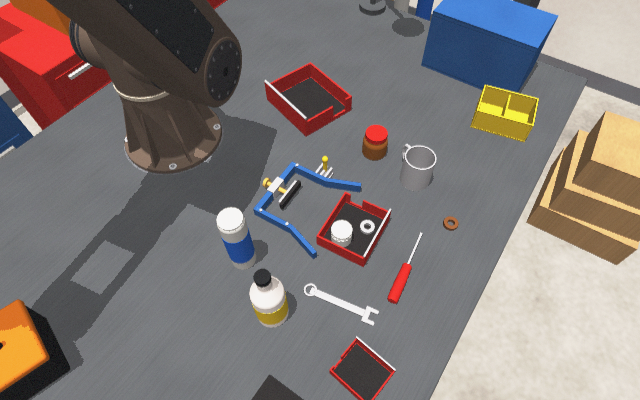

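The top view shows the middle-sized tray at (309,163), its pale lip on the far side. The cradle is at (312,220), with the bolt knob at (268,221). The screwdriver at (315,109) lies behind the tray, with the mug on the left and the wrench on the right.

```bash
python3 - <<'E'
from h import *
z=np.load('pics/top.npz');p,W=z['p'],z['W'];hsv=cv2.cvtColor(p,cv2.COLOR_RGB2HSV).astype(int)
H,S,V=hsv[...,0],hsv[...,1],hsv[...,2]
print('bench z',np.nanmedian(W[230:240,290:330,2]))
v,u=np.mgrid[:400,:640]
def box(m,a,b,c,d): return m&(u>=a)&(u<=b)&(v>=c)&(v<=d)
red=((H<8)|(H>172))&(S>120)&(V>60)
m=box(red,272,345,128,195)
q=W[m];q=q[np.isfinite(q[:,0])]
print('zpct',np.percentile(q[:,2],[1,10,50,90,99]))
t=q[(q[:,2]>.034)&(q[:,2]<.047)]
r=cv2.minAreaRect(t[:,:2].astype(np.float32));print('tray walls rect',r,cv2.boxPoints(r))
lip=box((S<60)&(V>140)&(W[...,2]>.044),272,345,128,160)
l=W[lip];print('lip',len(l),l.min(0),l.max(0));f=np.polyfit(l[:,1],l[:,0],1);print(f,np.median(l,0))
blue=box((H>95)&(H<120)&(S>120),260,355,172,258)
b=W[blue];b=b[np.isfinite(b[:,0])];t=b[(b[:,2]>.024)&(b[:,2]<.036)]
print('blue',len(t),np.percentile(b[:,2],[5,50,95]))
n=np.zeros((400,640),np.uint8);n[blue]=255
for s in (1,-1):
    # straight part of rails
    for vv in range(180,254,6):
        k=blue[vv]&(abs(W[vv,:,2]-.03)<.008)&((u[vv]<300) if s>0 else (u[vv]>325))
        if k.any(): w=W[vv][k]; print(s,vv,w[:,0].mean().round(4),w[:,1].min().round(4),w[:,1].max().round(4),k.sum())
yel=box((H>18)&(H<35)&(S>120),255,285,205,235)
y=W[yel];print('yel',len(y),np.nanmin(y,0),np.nanmax(y,0),np.nanmean(y,0), u[yel].mean(),v[yel].mean())
pad=box(V<45,292,332,226,238);k=W[pad];print('pad',len(k),np.nanpercentile(k,[3,50,97],axis=0))
sc=box(red,305,350,95,118);k=W[sc];print('scr',np.nanpercentile(k,[1,50,99],axis=0))
big=cv2.resize(p[120:265,230:390],None,fx=5,fy=4,interpolation=cv2.INTER_CUBIC);cv2.imwrite('pics/crop.png',big[...,::-1])
for n2,(a,bb,c,d) in dict(mug=(203,238,122,170),wr=(355,385,105,170),screw=(276,350,98,120)).items():
    mm=box(W[...,2]>.004,a,bb,c,d);k=W[mm];print(n2,np.nanpercentile(k,[1,50,99],axis=0).round(3).tolist())
E
```

```text
bench z 0.004535156659714902
zpct [-0.00163951  0.00312151  0.01757107  0.04265065  0.04579106]
tray walls rect ((0.613013744354248, 0.023009158670902252), (0.1270238608121872, 0.14981456100940704), 4.934509754180908) [[ 0.5432939   0.0921757 ]
 [ 0.55618054 -0.0570836 ]
 [ 0.6827336  -0.04615738]
 [ 0.66984695  0.10310192]]
lip 170 [ 0.61545271 -0.04421758  0.04414606] [0.68611545 0.10255414 0.06228479]
[0.17152334 0.65956562] [0.67436211 0.00588284 0.05424475]
blue 775 [0.00158019 0.02986815 0.0336011 ]
1 186 0.5473 0.132 0.14 4
1 192 0.5304 0.1235 0.1345 5
1 198 0.5135 0.1177 0.1258 4
1 204 0.4969 0.1094 0.1203 5
1 210 0.4801 0.1008 0.1117 5
1 216 0.4632 0.1002 0.1059 3
1 222 0.4469 0.0978 0.106 4
1 228 0.4303 0.0971 0.1061 4
1 234 0.4139 0.0973 0.1057 4
1 240 0.3975 0.0947 0.1053 5
1 252 0.365 0.0617 0.1023 16
-1 180 0.5631 -0.0913 -0.0827 4
-1 186 0.5464 -0.0883 -0.0798 4
-1 192 0.5295 -0.0823 -0.074 4
-1 198 0.5129 -0.0766 -0.0686 4
-1 204 0.496 -0.0738 -0.0628 5
-1 210 0.4795 -0.0682 -0.0598 4
-1 216 0.4629 -0.0707 -0.0622 4
-1 222 0.4462 -0.0704 -0.0621 4
-1 228 0.4298 -0.0728 -0.0648 4
-1 234 0.4134 -0.0726 -0.0646 4
-1 240 0.397 -0.0669 -0.0642 2
-1 246 0.3808 -0.0751 -0.0259 19
yel 29 [0.44392821 0.12885947 0.02975168] [0.45467397 0.14179154 0.07672915] [0.44950765 0.13510798 0.06812195] 265.62068965517244 220.0344827586207
pad 0 [nan nan nan]
scr [[ 0.76325944 -0.09050284 -0.0016733 ]
 [ 0.77571762 -0.04017201  0.02319947]
 [ 0.7938699   0.00888487  0.03000029]]
mug [[0.601, 0.22, 0.004], [0.666, 0.27, 0.045], [0.738, 0.324, 0.098]]
wr [[0.6, -0.195, 0.004], [0.696, -0.153, 0.007], [0.784, -0.115, 0.012]]
screw [[0.75, -0.09, 0.004], [0.774, -0.023, 0.02], [0.812, 0.108, 0.029]]
  return np.nanmean(a, axis, out=out, keepdims=keepdims)
```

View pics/crop.png

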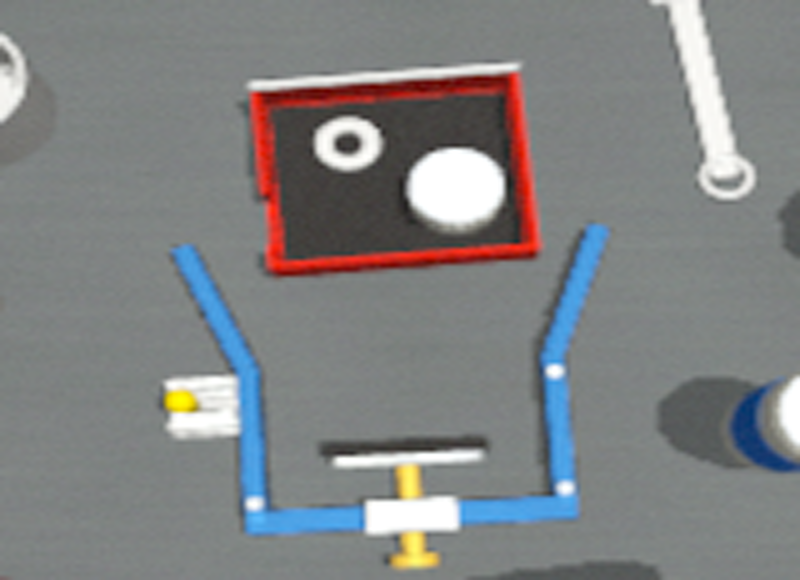

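Call:
apply_moves --pt "0 0 -0.8 1.0 60" --pt "0.6 -0.65 0 0 60" --pt "0.6 -0.65 0 0 60" --pt "0.6 -0.65 0 0 60" --pt "0.6 -0.65 0 0 60" --pt "0.6 -0.65 0 0 60" --pt "0.6 -0.65 0 0 60" --pt "0.6 -0.65 0 0 60"

```text
t: 1.1
tcp_pos: [0.3861, -0.3441, 0.2792]
tool_rot: [1.0, 0.029, -0.0, -0.0]
wrist_force: [-0.5, -0.5, -0.2]
grip_width: 0.0602
finger_force: 0.0
```

Call:
apply_moves --pt "0.6 -0.65 0 0 60" --pt "0.6 -0.65 0 0 60" --pt "0.6 -0.65 0 0 60" --pt "0.6 -0.65 0 0 60" --pt "0.6 -0.65 0 0 60" --pt "0.6 -0.65 0 0 60" --pt "0.6 -0.65 0 0 60" --pt "0 0 0 0 60"

```text
t: 2.1
tcp_pos: [0.6228, -0.0557, 0.2786]
tool_rot: [1.0, 0.03, -0.0, -0.0]
wrist_force: [-0.7, -0.6, -0.2]
grip_width: 0.06
finger_force: 0.0
```

Call:
apply_moves --pt "0.8 -0.7 0 0 60" --pt "0.83 -0.67 0 0 60" --pt "0 0 1.0 0 60" --pt "0 0 1.0 0 60" --pt "0 0 1.0 0 60" --pt "0 0 0.5 0 60" --pt "0 0 0 0 60"

```text
t: 2.98
tcp_pos: [0.7099, 0.0264, 0.0666]
tool_rot: [1.0, 0.028, -0.003, -0.0]
wrist_force: [-0.7, 0.7, 1.6]
grip_width: 0.0601
finger_force: 0.0
```

```bash
python3 - <<'E'
from h import *
o=observe();print(o['t'],o['tcp_pos'],o['tool_rot'],o['wrist_force'])
p,d,W=pts('scene');cv2.imwrite('pics/s2.png',cv2.resize(p[120:320,230:430],None,fx=3,fy=3)[...,::-1])
E
```

```text
2.975 [0.70989909 0.02642119 0.06661254] [ 9.99593004e-01  2.84056006e-02 -2.63577532e-03 -3.53380835e-05] [-0.74777072  0.71782969  1.58219444]
```

View pics/s2.png

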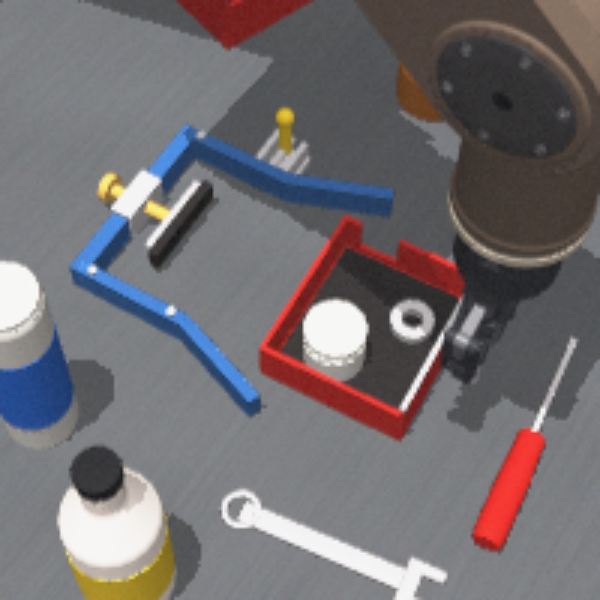

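The fingers hang just behind the lip, around (475,340), clear of the screwdriver.

Call:
apply_moves --pt "0.1 0 0 0 60" --pt "0 0 0.35 0 60" --pt "0 0 0.35 0 60" --pt "0 0 0 0 60" --pt "-0.1 0 0 0 60" --pt "0 0 0 0 60"

```text
t: 3.78
tcp_pos: [0.7119, 0.0271, 0.0278]
tool_rot: [1.0, 0.029, 0.0, 0.0]
wrist_force: [0.5, 0.3, 0.7]
grip_width: 0.0598
finger_force: 0.0
```

Call:
apply_moves --pt "-0.05 0 0 0 60" --pt "-0.05 0 0 0 60" --pt "-0.05 0 0 0 60" --pt "0 0 0 0 60"

```text
t: 4.28
tcp_pos: [0.703, 0.0266, 0.0274]
tool_rot: [1.0, 0.029, -0.0, -0.0]
wrist_force: [-0.0, 0.1, 0.3]
grip_width: 0.0602
finger_force: 0.0
```

Call:
apply_moves --pt "-0.05 0 0 0 60" --pt "-0.05 0 0 0 60" --pt "-0.05 0 0 0 60" --pt "-0.03 0 0 0 60" --pt "0 0 0 0 60"

```text
t: 4.9
tcp_pos: [0.6923, 0.026, 0.0273]
tool_rot: [1.0, 0.029, -0.0, -0.0]
wrist_force: [0.2, -0.3, -0.2]
grip_width: 0.0602
finger_force: 0.0
```

Call:
apply_moves --pt "-0.03 0 0 0 60" --pt "-0.03 0 0 0 60" --pt "-0.03 0 0 0 60"

```text
t: 5.28
tcp_pos: [0.6874, 0.0256, 0.0274]
tool_rot: [1.0, 0.029, 0.0, 0.0]
wrist_force: [4.8, -1.1, -3.1]
grip_width: 0.06
finger_force: 2.4
```

Call:
apply_moves --pt "-0.03 0 0.02 0 60" --pt "-0.05 0 0 0 60" --pt "-0.05 0 0 0 60" --pt "-0.05 0 0 0 60" --pt "-0.05 0 0 0 60" --pt "-0.05 0 0 0 60" --pt "-0.05 0 0 0 60"

```text
t: 6.15
tcp_pos: [0.669, 0.0246, 0.0272]
tool_rot: [1.0, 0.029, 0.002, 0.0]
wrist_force: [8.5, 0.1, 4.0]
grip_width: 0.0601
finger_force: 4.4
```

```bash
cat > tr.py <<'E'
from h import *
p,d,W=pts('top');hsv=cv2.cvtColor(p,cv2.COLOR_RGB2HSV).astype(int);H,S,V=[hsv[...,i] for i in range(3)]
v,u=np.mgrid[:400,:640]
m=((H<8)|(H>172))&(S>120)&(V>60)&(u>265)&(u<350)&(v>125)&(v<240)&(abs(W[...,2]-.0405)<.0065)
r=cv2.minAreaRect(W[m][:,:2].astype(np.float32));print('tray',np.round(r[0],4),np.round(r[1],4),r[2]);print(cv2.boxPoints(r).round(4))
cv2.imwrite('pics/last.png',cv2.resize(p[120:265,230:390],None,fx=5,fy=4)[...,::-1])
E
python3 tr.py
```

```text
tray [0. 0.] [0. 0.] 0.0
[[0. 0.]
 [0. 0.]
 [0. 0.]
 [0. 0.]]
```

Call:
apply_moves --pt "-0.05 0 0 0 60" --pt "-0.05 0 0 0 60" --pt "-0.05 0 0 0 60" --pt "-0.05 0 0 0 60" --pt "-0.05 0 0 0 60" --pt "-0.05 0 0 0 60" --pt "-0.05 0 0 0 60" --pt "-0.05 0 0 0 60"

```text
t: 7.2
tcp_pos: [0.6452, 0.0232, 0.0271]
tool_rot: [1.0, 0.029, 0.002, -0.0]
wrist_force: [8.3, 0.4, 3.4]
grip_width: 0.0599
finger_force: 4.5
```

```bash
cat > sc.py <<'E'
from h import *
import sys
p,d,W=pts('scene');hsv=cv2.cvtColor(p,cv2.COLOR_RGB2HSV).astype(int);H,S,V=[hsv[...,i] for i in range(3)]
v,u=np.mgrid[:400,:640]
m=((H<8)|(H>172))&(S>120)&(V>60)&(W[...,0]>.35)&(W[...,0]<.73)&(W[...,1]>-.1)&(W[...,1]<.15)&(abs(W[...,2]-.041)<.005)
q=W[m];print(len(q))
if len(q):
  r=cv2.minAreaRect(q[:,:2].astype(np.float32));print('tray',np.round(r[0],4),np.round(r[1],4),r[2]);print(cv2.boxPoints(r).round(4))
cv2.imwrite(sys.argv[1],cv2.resize(p[120:320,230:430],None,fx=3,fy=3)[...,::-1])
E
python3 sc.py pics/s3.png
```

```text
267
tray [0.5696 0.0172] [0.1309 0.1527] 3.7366979122161865
[[ 0.4993  0.0891]
 [ 0.5093 -0.0633]
 [ 0.6399 -0.0548]
 [ 0.63    0.0976]]
```

View pics/s3.png

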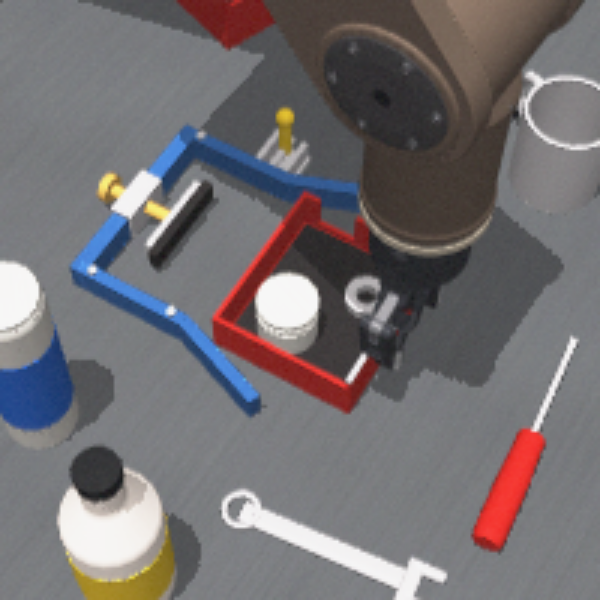

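The tray is dragging evenly and enters the flare, with the piston upright at (288,310). Next I check its lateral offset from the cradle in the same camera.

```bash
python3 - <<'E'
from h import *
for n in('scene','top'):
    z=np.load('pics/%s.npz'%n);p,W=z['p'],z['W'];hsv=cv2.cvtColor(p,cv2.COLOR_RGB2HSV).astype(int);H,S,V=[hsv[...,i] for i in range(3)]
    m=((H<8)|(H>172))&(S>120)&(V>60)&(W[...,0]>.53)&(W[...,0]<.73)&(W[...,1]>-.1)&(W[...,1]<.15)&(abs(W[...,2]-.041)<.005)
    r=cv2.minAreaRect(W[m][:,:2].astype(np.float32));print(n,'tray',r)
    b=(H>95)&(H<120)&(S>110)&(abs(W[...,2]-.030)<.004)&(W[...,0]>.33)&(W[...,0]<.6)&(W[...,1]>-.12)&(W[...,1]<.16)
    q=W[b]
    L=[]
    for s in (1,-1):
        k=q[(s*(q[:,1]-.0165)>.05)&(q[:,0]>.385)&(q[:,0]<.468)]
        f=np.polyfit(k[:,0]-.42,k[:,1],1);print(s,len(k),f,np.percentile(k[:,2],[5,95]))
        k=q[(s*(q[:,1]-.0165)>.05)&(q[:,0]>.485)];f=np.polyfit(k[:,0]-.52,k[:,1],1);print('  flare',len(k),f, 'tip x',k[:,0].max())
    k=q[(q[:,0]<.39)&(abs(q[:,1]-.0165)<.08)];f=np.polyfit(k[:,1],k[:,0],1);print(' back',len(k),f)
E
```

```text
scene tray ((0.6157976984977722, 0.018854506313800812), (0.13061422109603882, 0.15396754443645477), 4.8426594734191895)
1 102 [0.07809913 0.09638655] [0.02673406 0.03156811]
  flare 126 [0.41308073 0.11821788] tip x 0.5642633126594621
-1 139 [-0.09129337 -0.07043935] [0.02649564 0.03141791]
  flare 165 [-0.28765571 -0.07971369] tip x 0.5772975961368852
 back 198 [-0.0524316   0.37788022]
top tray ((0.6125608682632446, 0.022907372564077377), (0.1260024458169937, 0.1498708575963974), 5.193091869354248)
1 109 [0.02832834 0.10122147] [0.02732498 0.03291397]
  flare 120 [0.41640428 0.12441294] tip x 0.5614706210699127
-1 113 [-0.00647111 -0.06708989] [0.02699291 0.03319324]
  flare 131 [-0.29550646 -0.07501098] tip x 0.5746950470800155
 back 209 [-0.0521172  0.3759697]
```

Call:
apply_moves --pt "-0.05 -0.01 0 0 60" --pt "-0.05 -0.01 0 0 60" --pt "-0.05 -0.01 0 0 60" --pt "-0.05 -0.01 0 0 60" --pt "-0.05 -0.01 0 0 60" --pt "-0.05 -0.01 0 0 60" --pt "-0.05 -0.01 0 0 60" --pt "-0.05 -0.01 0 0 60"

```text
t: 8.25
tcp_pos: [0.621, 0.0265, 0.0271]
tool_rot: [1.0, 0.029, 0.002, 0.0]
wrist_force: [9.1, -1.0, 4.9]
grip_width: 0.0601
finger_force: 4.5
```

```bash
python3 sc.py pics/s4.png
```

```text
254
tray [0.5494 0.0214] [0.1379 0.1533] 3.882220983505249
[[ 0.4754  0.0932]
 [ 0.4857 -0.0597]
 [ 0.6234 -0.0504]
 [ 0.613   0.1026]]
```

Call:
apply_moves --pt "-0.05 0 -0.008 0 60" --pt "-0.05 0 0 0 60" --pt "-0.05 0 0 0 60" --pt "-0.05 0 0 0 60" --pt "-0.05 0 0 0 60" --pt "-0.05 0 0 0 60" --pt "-0.05 0 0 0 60" --pt "-0.05 0 0 0 60"

```text
t: 9.3
tcp_pos: [0.5961, 0.0253, 0.0271]
tool_rot: [1.0, 0.029, 0.001, -0.0]
wrist_force: [7.5, -0.4, 1.2]
grip_width: 0.06
finger_force: 3.4
```

Call:
apply_moves --pt "-0.04 0 0 0 60" --pt "-0.04 0 0 0 60" --pt "-0.04 0 0 0 60" --pt "-0.04 0 0 0 60" --pt "-0.03 0 0 0 60"

```text
t: 9.93
tcp_pos: [0.5848, 0.0246, 0.0271]
tool_rot: [1.0, 0.029, 0.001, -0.0]
wrist_force: [6.2, 1.2, 0.6]
grip_width: 0.0597
finger_force: 3.4
```

Call:
apply_moves --pt "0 0 0 0 60"

```text
t: 10.05
tcp_pos: [0.5846, 0.0246, 0.0271]
tool_rot: [1.0, 0.029, 0.001, -0.0]
wrist_force: [5.3, 0.7, 1.1]
grip_width: 0.0602
finger_force: 2.7
```

```bash
python3 sc.py pics/s5.png
```

```text
257
tray [0.5091 0.0189] [0.1315 0.1525] 3.6503398418426514
[[ 0.4387  0.0908]
 [ 0.4484 -0.0614]
 [ 0.5796 -0.053 ]
 [ 0.5699  0.0992]]
```

Call:
apply_moves --pt "-0.02 0 0 0 60" --pt "-0.02 0 0 0 60" --pt "-0.02 0 0 0 60" --pt "-0.02 0 0 0 60"

```text
t: 10.6
tcp_pos: [0.5801, 0.0243, 0.0271]
tool_rot: [1.0, 0.029, 0.001, -0.0]
wrist_force: [7.1, 0.0, 1.0]
grip_width: 0.0597
finger_force: 3.4
```

```bash
python3 - <<'E'
from h import *
z=np.load('pics/scene.npz');p,W=z['p'],z['W'];V=p.max(-1).astype(int)
m=(V<50)&(W[...,2]>.008)&(W[...,2]<.036)&(W[...,0]>.38)&(W[...,0]<.46)&(W[...,1]>-.05)&(W[...,1]<.08)
q=W[m];print(len(q));c,s=np.cos(.056),np.sin(.056)
x=(q[:,0]-.421)*c+(q[:,1]-.013)*s;y=-(q[:,0]-.421)*s+(q[:,1]-.013)*c
print(np.percentile(x,[2,10,25,50,75,90,98]).round(4),np.percentile(y,[1,99]),np.percentile(q[:,2],[5,50,95]))
k=(q[:,2]<.026)&(q[:,2]>.012);print(np.percentile(x[k],[10,50,90]))
E
```

```text
94
[0.0017 0.0047 0.0054 0.0061 0.0065 0.0071 0.0078] [-0.04617178  0.03980497] [0.01221295 0.02251346 0.02924245]
[0.0047315  0.00612839 0.00713009]
```

Call:
apply_moves --pt "-0.02 0 0 0 60" --pt "-0.02 0 0 0 60" --pt "-0.02 0 0 0 60" --pt "-0.02 0 0 0 60"

```text
t: 11.1
tcp_pos: [0.5753, 0.0241, 0.0271]
tool_rot: [1.0, 0.029, 0.001, -0.0]
wrist_force: [7.3, 0.1, 0.4]
grip_width: 0.0602
finger_force: 3.4
```

Call:
apply_moves --pt "-0.008 0 0 0 60" --pt "-0.008 0 0 0 60" --pt "-0.008 0 0 0 60"

```text
t: 11.48
tcp_pos: [0.5739, 0.024, 0.0271]
tool_rot: [1.0, 0.029, 0.001, -0.0]
wrist_force: [6.7, 0.1, 2.3]
grip_width: 0.06
finger_force: 3.4
```

Call:
apply_moves --pt "-0.008 0 0 0 60" --pt "-0.008 0 0 0 60" --pt "-0.008 0 0 0 60"

```text
t: 11.85
tcp_pos: [0.5725, 0.0239, 0.0271]
tool_rot: [1.0, 0.029, 0.001, -0.0]
wrist_force: [7.6, 0.7, 1.5]
grip_width: 0.06
finger_force: 3.4
```

Call:
apply_moves --pt "-0.008 0 0 0 60"

```text
t: 11.98
tcp_pos: [0.572, 0.0239, 0.0271]
tool_rot: [1.0, 0.029, 0.001, -0.0]
wrist_force: [7.0, 0.1, 1.5]
grip_width: 0.0601
finger_force: 3.4
```

Call:
apply_moves --pt "-0.008 0 0 0 60" --pt "-0.008 0 0 0 60" --pt "-0.008 0 0 0 60"

```text
t: 12.35
tcp_pos: [0.5705, 0.0238, 0.0271]
tool_rot: [1.0, 0.029, 0.001, -0.0]
wrist_force: [6.8, 0.7, 0.6]
grip_width: 0.0601
finger_force: 3.4
```

Call:
apply_moves --pt "-0.008 0 0 0 60" --pt "-0.008 0 0 0 60"

```text
t: 12.6
tcp_pos: [0.5696, 0.0237, 0.0271]
tool_rot: [1.0, 0.029, 0.001, -0.0]
wrist_force: [6.3, 0.5, 1.2]
grip_width: 0.0601
finger_force: 3.4
```

Call:
apply_moves --pt "-0.008 0 0 0 60" --pt "-0.008 0 0 0 60"

```text
t: 12.85
tcp_pos: [0.5686, 0.0237, 0.0271]
tool_rot: [1.0, 0.029, 0.001, -0.0]
wrist_force: [6.7, 0.7, 0.9]
grip_width: 0.0602
finger_force: 3.4
```

Call:
apply_moves --pt "-0.008 0 0 0 60" --pt "-0.008 0 0 0 60"

```text
t: 13.1
tcp_pos: [0.5676, 0.0236, 0.0271]
tool_rot: [1.0, 0.029, 0.001, -0.0]
wrist_force: [7.6, 0.2, 1.8]
grip_width: 0.0599
finger_force: 3.4
```

Call:
apply_moves --pt "-0.008 0 0 0 60" --pt "-0.008 0 0 0 60"

```text
t: 13.35
tcp_pos: [0.567, 0.0236, 0.0271]
tool_rot: [1.0, 0.029, 0.001, -0.0]
wrist_force: [9.5, 0.7, -1.0]
grip_width: 0.0598
finger_force: 4.4
```

Call:
apply_moves --pt "-0.008 0 0 0 60"

```text
t: 13.48
tcp_pos: [0.5668, 0.0236, 0.0272]
tool_rot: [1.0, 0.029, 0.002, -0.0]
wrist_force: [10.4, 1.7, -2.5]
grip_width: 0.0602
finger_force: 5.0
```

Call:
apply_moves --pt "-0.01 0 0.005 0 60" --pt "0 0 0 0 60"

```text
t: 13.72
tcp_pos: [0.5668, 0.0236, 0.0271]
tool_rot: [1.0, 0.029, 0.002, -0.0]
wrist_force: [10.0, 1.8, 1.4]
grip_width: 0.0599
finger_force: 5.4
```

Call:
apply_moves --pt "-0.01 0 0.002 0 60" --pt "-0.005 0 0 0 60"

```text
t: 13.98
tcp_pos: [0.5665, 0.0236, 0.0271]
tool_rot: [1.0, 0.029, 0.003, -0.0]
wrist_force: [13.4, 2.6, 0.4]
grip_width: 0.0598
finger_force: 6.8
```

Call:
apply_moves --pt "-0.007 0 0 0 60" --pt "0 0 0 0 60" --pt "0 0 0 0 60" --pt "0 0 0 0 60" --pt "0 0 0 0 60" --pt "0 0 0 0 60" --pt "0 0 0 0 60" --pt "0 0 0 0 60"

```text
t: 14.98
tcp_pos: [0.5663, 0.0235, 0.0271]
tool_rot: [1.0, 0.029, 0.003, 0.0]
wrist_force: [14.6, 2.7, -0.7]
grip_width: 0.0597
finger_force: 7.0
```

Call:
apply_moves --pt "0.03 0 0 0 60" --pt "0.05 0 0 0 60" --pt "0.1 0 0 0 60" --pt "0.2 0 0 0 60" --pt "0 0 -0.7 0 60" --pt "0 0 -0.8 0 60" --pt "0 0 -0.7 0 60" --pt "0 0 0 0 40"

```text
t: 15.98
tcp_pos: [0.5884, 0.0247, 0.1614]
tool_rot: [1.0, 0.029, 0.003, 0.0]
wrist_force: [-0.0, 0.8, -0.5]
grip_width: 0.0427
finger_force: 0.0
```

Call:
apply_moves --pt "-0.55 -0.65 0 0 0" --pt "-0.55 -0.65 0 0 0" --pt "-0.55 -0.65 0 0 0" --pt "-0.55 -0.65 0 0 0" --pt "0 0 0 0 0" --pt "0 0 0 0 0"

```text
t: 16.73
tcp_pos: [0.4455, 0.173, 0.1578]
tool_rot: [1.0, 0.029, -0.0, 0.0]
wrist_force: [-0.7, 0.0, -0.1]
grip_width: 0.0
finger_force: 0.0
```

```bash
python3 sc.py pics/s6.png; python3 - <<'E'
from h import *
p,d,W=pts('scene');hsv=cv2.cvtColor(p,cv2.COLOR_RGB2HSV).astype(int);H,S=hsv[...,0],hsv[...,1]
for n,W2,H2,S2 in(('now',W,H,S),):
    m=(H2>18)&(H2<35)&(S2>120)&(W2[...,2]>.05)&(abs(W2[...,0]-.45)<.04)&(abs(W2[...,1]-.13)<.04)
    print(m.sum(),W2[m].min(0),W2[m].max(0),W2[m].mean(0))
E
```

```text
343
tray [0.4916 0.0184] [0.1325 0.1518] 3.1332144737243652
[[ 0.4213  0.0906]
 [ 0.4296 -0.061 ]
 [ 0.562  -0.0538]
 [ 0.5537  0.0978]]
39 [0.44645993 0.12223581 0.05111046] [0.4612726  0.13769875 0.07497618] [0.45402174 0.12882611 0.06717542]
```

View pics/s6.png

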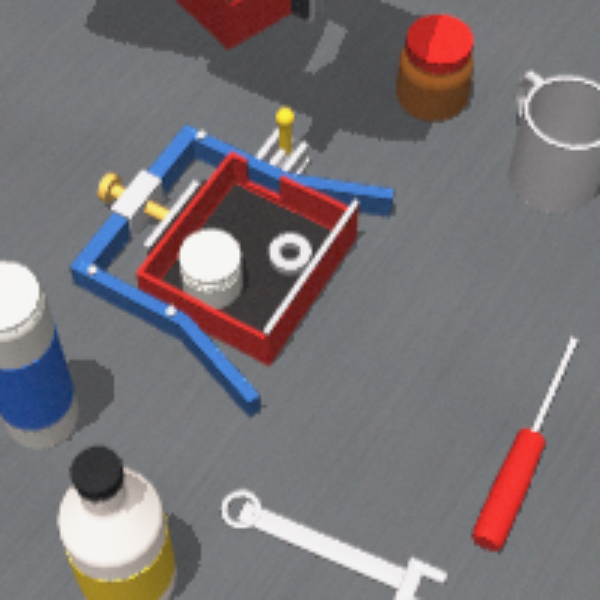

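The tray sits home against the pad with the piston standing at (212,265). The notch faces the bolt, and the knob is at (285,118).

Call:
apply_moves --pt "0.07 0 0.6 0 0" --pt "0 0 0.6 0 0" --pt "0 0 0.5 0 0" --pt "0 0 0.18 0 0" --pt "0 0 0 0 0" --pt "0 0 0 0 0"

```text
t: 17.58
tcp_pos: [0.4501, 0.1731, 0.0462]
tool_rot: [1.0, 0.028, 0.001, -0.0]
wrist_force: [-0.1, -0.4, -0.1]
grip_width: 0.0001
finger_force: 0.0
```

Call:
apply_moves --pt "0 0.05 0 0 0" --pt "0 0.05 0 0 0" --pt "0 0.05 0 0 0" --pt "0 0.05 0 0 0" --pt "0 0 0 0 0"

```text
t: 18.2
tcp_pos: [0.4501, 0.1609, 0.0454]
tool_rot: [1.0, 0.028, 0.0, -0.0]
wrist_force: [-0.0, -0.1, -0.9]
grip_width: -0.0001
finger_force: 0.0
```

Call:
apply_moves --pt "0 0.05 0 0 0" --pt "0 0.05 0 0 0" --pt "0 0.05 0 0 0" --pt "0 0.05 0 0 0" --pt "0 0.03 0 0 0"

```text
t: 18.82
tcp_pos: [0.4508, 0.1472, 0.0454]
tool_rot: [1.0, 0.029, 0.0, -0.0]
wrist_force: [-1.6, 3.6, -0.0]
grip_width: -0.0003
finger_force: 1.6
```

Call:
apply_moves --pt "0 0.04 0 0 0" --pt "0 0.04 0 0 0" --pt "0 0.04 0 0 0"

```text
t: 19.2
tcp_pos: [0.4512, 0.14, 0.0453]
tool_rot: [1.0, 0.029, -0.0, 0.0]
wrist_force: [-0.1, 3.9, -1.0]
grip_width: -0.0001
finger_force: 1.6
```

Call:
apply_moves --pt "0 0.03 0 0 0" --pt "0 0.03 0 0 0" --pt "0 0.03 0 0 0"

```text
t: 19.58
tcp_pos: [0.4516, 0.1347, 0.0454]
tool_rot: [1.0, 0.029, 0.0, -0.0]
wrist_force: [-0.8, 2.3, 0.3]
grip_width: 0.0003
finger_force: 1.6
```

Call:
apply_moves --pt "0 0.02 0 0 0" --pt "0 0.02 0 0 0" --pt "0 0.02 0 0 0"

```text
t: 19.95
tcp_pos: [0.4518, 0.1318, 0.0454]
tool_rot: [1.0, 0.028, 0.0, -0.0]
wrist_force: [-3.9, 25.4, -0.9]
grip_width: 0.0
finger_force: 12.6
```

Call:
apply_moves --pt "0 -0.1 0 0 0" --pt "0 -0.3 0 0 0" --pt "0 -0.2 0 0 0" --pt "0 0 -0.8 0 0" --pt "0 0 -0.8 0 0" --pt "0 0 -0.5 0 0" --pt "0 0 0 0 0"

```text
t: 20.82
tcp_pos: [0.4509, 0.1682, 0.1735]
tool_rot: [1.0, 0.029, 0.002, -0.001]
wrist_force: [0.8, -0.1, 0.2]
grip_width: -0.0005
finger_force: 0.0
```

```bash
python3 sc.py pics/s7.png; python3 - <<'E'
from h import *
p,d,W=pts('scene')
z=np.load('pics/scene.npz')
for p,W in((z['p'],z['W']),(p,W)):
    hsv=cv2.cvtColor(p,cv2.COLOR_RGB2HSV).astype(int);H,S=hsv[...,0],hsv[...,1]
    m=(H>18)&(H<35)&(S>120)&(W[...,2]>.055)&(abs(W[...,0]-.45)<.04)&(abs(W[...,1]-.12)<.05)
    print(m.sum(),W[m].min(0),W[m].max(0),np.median(W[m],0))
E
```

```text
341
tray [0.4916 0.0179] [0.1317 0.1526] 3.338129997253418
[[ 0.4215  0.0903]
 [ 0.4303 -0.0621]
 [ 0.5618 -0.0544]
 [ 0.5529  0.098 ]]
33 [0.44650724 0.12216126 0.05635103] [0.45991086 0.13935663 0.07476197] [0.45392207 0.12812949 0.06970747]
34 [0.44795778 0.10204449 0.05560852] [0.46091096 0.11481058 0.07584009] [0.45524565 0.10686586 0.07024056]
```

View pics/s7.png

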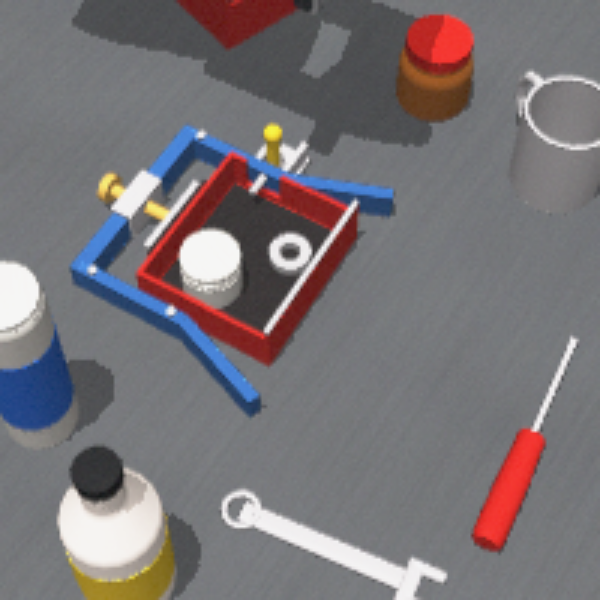

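The knob moved about 21 mm. The rod is through the notch at (258,183), the tray is home and the piston is upright.

```bash
python3 -c "
from plant import *
print(sign_off())"
```

```text
the job is handed in; nothing more can be done
None
```

The tray is docked against the rubber stop, pressed home with an estimated 8–9 N for about a second. The side bolt is pushed to its end stop through the notch, the piston is upright, the bystanders look untouched, and the job was handed in at about 21 s of the 72 s allowed.

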